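# Assemble a digestion vessel in the heating station

### The job

Assemble the third digestion vessel in the empty heated well, to look like the two finished ones beside it: stand the amber glass jar in the well, then put on, in this order, the red seal ring, the steel head with its spigot down through the ring into the jar, the white collar over the head, and last the blue stopper in the head's neck. Each part must sit fully home, level and centred, and be let go before the next goes on. Set the glass jar down without dropping it, do not knock the finished vessels, and leave the green beaker and the yellow-lidded pot where they stand.

Things in the scene. Friction and masses are not known exactly. Their poses are not given: they have to be found in the camera images.
- well_floor (a point): Inner floor centre of the EMPTY heated well (fixed target): aluminium socket, 78 mm outside, 59 mm inside diameter, 24 mm deep. The point is 36 mm above the bench, z up. One of three wells 140 mm apart along this frame's y (within 6 degrees of world y) on a fixed white deck 170 x 440 mm, 30 mm high; any of the three can be the empty one, the others hold the finished vessels.
- vessel_a: A finished vessel in its well, fixed, to be left alone: origin on the deck (30 mm above the bench) under its centre, z up. 78 mm diameter at the well, 65 mm at the collar, top of its blue stopper 139 mm above its origin.
- vessel_b: The other finished vessel, the same as vessel_a.
- jar_mid (a point): Glass jar, loose, upright: 52 mm diameter, 74 mm high, amber with a white 10 mm band at its open mouth (42 mm inside diameter), foot bevelled 4 mm, about 160 g. Point on its axis, half-way up (37 mm above its underside); z up along the axis. The well hides its lowest 24 mm: keep the fingertips more than 26 mm above its underside.
- seal_mid (a point): Red rigid seal ring, loose, lying flat: 52 mm outside, 42 mm inside diameter, 8 mm thick, about 20 g. It goes flat on the jar's mouth. Point: centre of the ring, 4 mm above its underside; z up along its axis. Gripped across its outside with the fingertips close to the bench.
- head_mid (a point): Vessel head, loose, upright, 49 mm high, 160 g. From below: grey spigot 14 mm long, 30 mm wide at its foot, 38 at its top; steel disc 52 mm wide, 10 thick; open neck 32 mm outside, 23 inside, 25 high. Home: disc on the seal ring, spigot through it in the jar's mouth. Point on the axis, 24.5 mm above the foot (0.5 above the disc's top, 24.5 below the neck's top); z up. Hold it by its neck.
- collar_mid (a point): White ribbed collar, loose, closed side up: 65 mm outside diameter (66 over the ribs), 24 mm high, 120 g; skirt 59 mm inside, top 4 mm thick with a 40 mm hole. It drops over the head: the neck comes through the hole and the underside of its top (8 mm above this point) rests on the head's disc. Point on the axis, 12 mm above its underside; z up.
- stopper_mid (a point): Blue stopper, loose, standing on its narrow end: 34 mm high, about 30 g; cone 18 mm long, 15 mm wide at its foot, 21 at its top, under a round grip 26 mm wide, 16 mm high. Home: cone in the head's neck, underside of the grip on the neck's top. Point on the axis, 17 mm above its foot (1 mm below the grip); z up.
- beaker: Small green beaker, loose, a bystander: 46 mm diameter, 55 mm high, origin under its centre.
- pot: Small clear pot with a yellow lid, loose, a bystander: 44 mm diameter, 52 mm high, origin under its centre.
Mind the look-alikes: they are no part of the job. There is more than one size of the part that bears stopper_mid; the job needs the middle-sized.

How it is judged:
By the outcome, as a careful person would: the job done as asked, in the order asked, and still so for the second after the job is handed in, with the robot touching nothing.
It also fails if it takes over 128 s, if anything falls off the work surface, if the arm or the gripper's body presses on something with over 40 N, if the wrist force passes 120 N, or if a joint passes its speed limit or range.

### The arm

A 7-joint arm with a two-finger parallel gripper is mounted at the origin on the work surface. World frame = base frame: x ahead of the robot, y to its left, z up, the work surface at z = 0. Lengths are in m, angles in rad, forces in N, time in s.
With the tool pointing down it reaches from about 0.425 to 0.95 m from the base axis. Payload 4.7 kg.
Tool frame: the origin (TCP) lies between the finger pads; the fingertips stand 25 mm ahead of it and the grasp point (between the pads) lies 6 mm ahead of it; x points along the fingers, z is the direction in which the jaws open and shut, and the axes are right-handed (so a half turn about x gives the same grasp; the last joint's range is limited). The gripper opens to 85 mm and grips with 20 to 120 N. Pads are 22 mm wide; open, the fingers measure 114 mm over their backs; the gripper's body (76 mm by 85 mm) begins 54 mm behind the grasp point. The pads swing forward as they close: fully open they stand 13 mm farther back than shut.
Start: joints at [-1.26, 0.469, -0.049, 1.532, 0.024, 1.141, -0.082], TCP at [0.225, 0.636, 0.256] pointing down, gripper open.
Joint ranges: [-2.59, 2.59], [-0.33, 1.99], [-1.39, 1.29], [0.1, 2.45], [-1.04, 4.18], [0.21, 1.99], [-2.66, 2.66]. Speed limits (rad/s): [2.57, 2.57, 3.14, 3.14, 3.14, 3.14, 3.14].

### API

Orientations are given as a 3x3 rotation matrix whose columns are the frame's x, y, z axes.
In Python, from rig import * gives the robot as it stands. Calls block until the motion is done:
- movep(position, orientation): joint-space move of the TCP to a pose.
- move_l(position, attitude=None, feed=0.15, until_force=None): straight line of the TCP; attitude=None keeps the orientation; feed is the mean speed in m/s. With until_force (N) it stops when the force on the tool has changed by that much, and returns True; else False.
- move_joints(angles): joint-space move.
- command_gripper(opening, newtons=None): finger opening in m; newtons is the grip in N (None keeps the last); returns when the fingers have stopped.
- sleep(seconds).
- inverse_kinematics(position, orientation): joint angles nearest the present ones, or None.
- sense(): the state.
- camera(name): name is "scene" or "top" or "wrist"; returns (picture, depth): 384x512x3 uint8, red, green, blue; 384x512 float32, m along the optical axis (not along the pixel's ray), 0 where there is no reading.
- camera_params(name): a dict with "K" (3x3 intrinsics, pixels), "position" and "rotation" of the camera in the world; the wrist camera has in their place "tool_from_camera" (4x4, takes a point from camera to tool coordinates, whose origin is the TCP and whose axes are the tool frame's). Camera axes: x right, y down, z forward; pixel columns grow to the right and rows downward; lengths in m; the calibration is good to about 2 mm. A picture is of the moment at which its call begins: read the wrist's pose just before it. camera_params takes no time and is no camera call.
A pose or a line that the arm cannot do raises Unreachable and nothing moves.
- finish_job(): hands the job in, once; it reports no verdict.
The state is a dict: "time_s": time; "joint_pos": joint angles; "qd": joint speeds; "joint_efforts": joint torques, N m; "position": TCP position; "tcp_rot": TCP orientation; "wrist_force": force on the tool from outside, world axes, zero at the start; "ft_torque": the same for the moment, N m; "finger_gap": finger opening in m.
Only numpy, scipy, OpenCV 4.12 (cv2) and the standard library are available. Lean on these libraries where they do the work, as an engineer would, in place of code of your own. Each camera call takes 0.05 s, during which the arm holds its last target. There are 200 camera calls.

## Working session

There is one attempt and no reset: what is moved stays moved. The work goes in short steps, each a Python script; the robot and the scene stay as the last script left them, time stands still between calls to the robot, and variables do not carry over. Pictures are saved under pics/ and viewed, about 12 in all and at most 16, crops included, and the job is handed in when it is done.

```bash
ls; mkdir -p pics; python3 - <<'E'
from rig import *
import cv2,numpy as np
for n in("scene","top"):
    im,d=camera(n); cv2.imwrite(f"pics/{n}0.png",cv2.cvtColor(im,cv2.COLOR_RGB2BGR)); np.savez(f"pics/{n}0.npz",im=im,d=d)
    p=camera_params(n); print(n,{k:np.round(v,3).tolist() if not isinstance(v,str) else v for k,v in p.items()}, d.min(),d.max())
print({k:np.round(v,3).tolist() for k,v in camera_params("wrist").items() if not isinstance(v,str)})
print(sense())
E
```

```text
pics
scene {'K': [[358.606, 0.0, 257.561], [0.0, 358.606, 193.434], [0.0, 0.0, 1.0]], 'position': [0.887, 0.479, 0.538], 'rotation': [[-0.799, 0.348, -0.49], [0.601, 0.485, -0.635], [0.017, -0.802, -0.597]]} 0.0 2.8978357
top {'K': [[420.419, 0.0, 259.145], [0.0, 420.419, 196.571], [0.0, 0.0, 1.0]], 'position': [0.379, -0.007, 1.144], 'rotation': [[0.003, -0.99, 0.139], [-1.0, -0.002, 0.003], [-0.003, -0.139, -0.99]]} 0.0 2.068289
{'K': [[293.3, 0.0, 249.536], [0.0, 293.3, 192.544], [0.0, 0.0, 1.0]], 'tool_from_camera': [[0.001, -0.325, 0.946, -0.118], [0.001, -0.946, -0.325, 0.083], [1.0, 0.001, -0.0, 0.0], [0.0, 0.0, 0.0, 1.0]]}
{'time_s': 0.1, 'joint_pos': array([-1.25989737,  0.46937311, -0.04859549,  1.53361321,  0.02406746,
        1.14097887, -0.08231061]), 'qd': array([-7.35685920e-04, -3.02340380e-03,  6.31811327e-04, -2.07663240e-03,
       -7.01386316e-05, -9.66049748e-04, -2.16239778e-04]), 'joint_efforts': array([ 2.20479567e-03, -5.11516821e+01, -4.63533145e-02, -2.38387871e+01,
        1.07973372e-02,  4.31943568e-03, -4.29505008e-06]), 'position': array([0.22478899, 0.63594643, 0.25534159]), 'tcp_rot': array([[-5.64935879e-04, -9.42823753e-01,  3.33291241e-01],
       [-1.69705093e-03,  3.33291718e-01,  9.42822227e-01],
       [-9.99998400e-01, -3.29781072e-05, -1.78830838e-03]]), 'wrist_force': array([-0.69518825, -0.75397844, -0.45968642]), 'ft_torque': array([ 0.01719972, -0.00745076, -0.02627931]), 'finger_gap': 0.08532924137196966}
```

View pics/scene0.png

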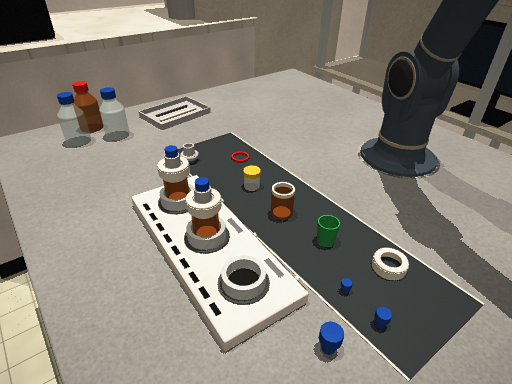

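View pics/top0.png

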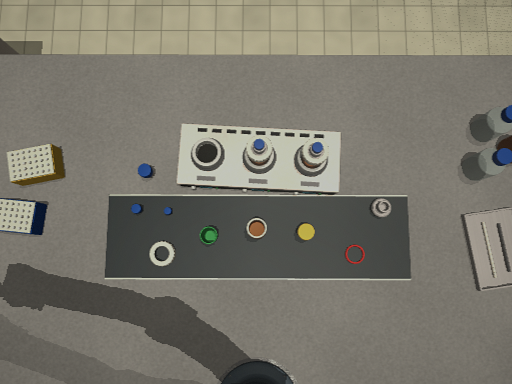

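The stopper candidates are top px (145,171) / scene (331,338) large, off the mat; top (137,209) / scene (383,318); and top (168,211) / scene (346,286) small. By size, the middle one is (137,209). Other parts in the top view:

| Part | Pixel (top) |
|---|---|
| Empty well | (207,153) |
| Jar | (257,228), the only loose amber one near the deck; the bottles at the right edge are look-alikes |
| Ring | (355,254) |
| Head | (381,208) |
| Collar | (161,253) |

```bash
cat > h.py <<'E'
from rig import *
import numpy as np, cv2
def cast(n,uv,z,pose=None):
    p=camera_params(n); K=np.array(p["K"])
    if n=="wrist":
        T=np.array(p["tool_from_camera"]); P,R0=pose
        R=R0@T[:3,:3]; o=P+R0@T[:3,3]
    else: R=np.array(p["rotation"]); o=np.array(p["position"])
    d=R@np.linalg.inv(K)@np.array([uv[0],uv[1],1.]); return o+d*(z-o[2])/d[2]
def hsv(im): return cv2.cvtColor(im,cv2.COLOR_RGB2HSV)
def blobs(m,amin=15):
    n,l,s,c=cv2.connectedComponentsWithStats(m.astype(np.uint8)); return [(s[i],c[i],l==i) for i in range(1,n) if s[i][4]>=amin]
def rot(yaw):  # tool down, jaws open along (cos yaw, sin yaw)
    x=np.array([0,0,-1.]); z=np.array([np.cos(yaw),np.sin(yaw),0]); return np.column_stack([x,np.cross(z,x),z])
def snap(n,f=None):
    s=sense(); im,d=camera(n)
    if f: cv2.imwrite("pics/"+f,cv2.cvtColor(im,cv2.COLOR_RGB2BGR))
    return im,d,(np.array(s["position"]),np.array(s["tcp_rot"]))
E
python3 - <<'E'
from h import *
q=np.load("pics/top0.npz"); im,d=q["im"],q["d"]; H=hsv(im)
h,s,v=[H[...,i].astype(int) for i in range(3)]
def show(name,m,z,amin=15):
    for st,c,l in blobs(m,amin):
        # circle centre from outline box
        x=st[0]+(st[2]-1)/2; y=st[1]+(st[3]-1)/2
        if 100<x<415 and 100<y<280: print(name,st.tolist(),np.round(c,1),'xyz',np.round(cast("top",c,z),4),'box',np.round(cast("top",(x,y),z),4))
show("blue",(h>105)&(h<125)&(s>150)&(v>60),0.034,8)
show("red",((h<6)|(h>172))&(s>170)&(v>90),0.008)
show("white",(s<60)&(v>150),0.024,30)
show("green",(h>50)&(h<80)&(s>120),0.055)
show("yellow",(h>20)&(h<32)&(s>150),0.052)
cv2.imwrite("pics/top_crop.png",cv2.cvtColor(cv2.resize(im[120:280,100:420],None,fx=2.5,fy=2.5,interpolation=cv2.INTER_CUBIC),cv2.COLOR_RGB2BGR))
K=np.array(camera_params("top")["K"]);
for uv in[(207,153),(257,228),(381,208),(381,203),(161,243),(145,171),(137,209),(168,211)]:
    z=d[uv[1],uv[0]]; p=camera_params("top"); print(uv,np.round(np.array(p["position"])+np.array(p["rotation"])@(np.linalg.inv(K)@[uv[0],uv[1],1.]*z),4))
E
```

```text
blue [255, 140, 9, 5, 16] [259.2 141.2] xyz [ 0.6874 -0.0031  0.034 ] box [ 0.6852 -0.0026  0.034 ]
blue [313, 143, 9, 9, 24] [317.3 145.8] xyz [ 0.6749 -0.1607  0.034 ] box [ 0.6715 -0.1598  0.034 ]
blue [138, 164, 13, 13, 132] [144.1 169.8] xyz [0.6075 0.3064 0.034 ] box [0.6071 0.3067 0.034 ]
blue [131, 204, 10, 9, 73] [135.8 208.1] xyz [0.5038 0.3244 0.034 ] box [0.5041 0.3251 0.034 ]
blue [164, 207, 8, 8, 46] [167.3 210.4] xyz [0.498  0.2402 0.034 ] box [0.4976 0.2398 0.034 ]
red [345, 245, 20, 19, 91] [354.3 253.9] xyz [ 0.3849 -0.2583  0.008 ] box [ 0.3846 -0.2588  0.008 ]
white [176, 123, 165, 69, 7370] [259.6 157.8] xyz [ 0.6436 -0.0045  0.024 ] box [0.6458 0.     0.024 ]
white [110, 194, 297, 2, 434] [232.8 194.7] xyz [0.5419 0.0675 0.024 ] box [ 5.425e-01 -3.000e-04  2.400e-02]
white [373, 199, 18, 17, 119] [381.4 207.3] xyz [ 0.5086 -0.3309  0.024 ] box [ 0.5094 -0.3312  0.024 ]
white [247, 218, 20, 20, 94] [256.2 227.6] xyz [0.4536 0.0042 0.024 ] box [0.4537 0.0034 0.024 ]
white [150, 241, 25, 25, 278] [161.4 253.3] xyz [0.3849 0.2544 0.024 ] box [0.3858 0.2529 0.024 ]
white [104, 278, 307, 2, 466] [242.7 278.6] xyz [0.32   0.0392 0.024 ] box [0.3203 0.0017 0.024 ]
green [200, 227, 18, 17, 242] [208.2 234.8] xyz [0.4326 0.128  0.055 ] box [0.432  0.1271 0.055 ]
yellow [298, 223, 17, 17, 220] [305.6 231.2] xyz [ 0.4427 -0.124   0.052 ] box [ 0.4431 -0.1251  0.052 ]
(207, 153) [0.654  0.1379 0.035 ]
(257, 228) [ 0.454   0.0023 -0.0009]
(381, 208) [ 0.5072 -0.3308  0.0202]
(381, 203) [ 0.5175 -0.3241  0.0453]
(161, 243) [0.4121 0.2562 0.0248]
(145, 171) [0.6011 0.2995 0.0498]
(137, 209) [0.5014 0.3209 0.0346]
(168, 211) [0.4972 0.2403 0.0255]
```

View pics/top_crop.png

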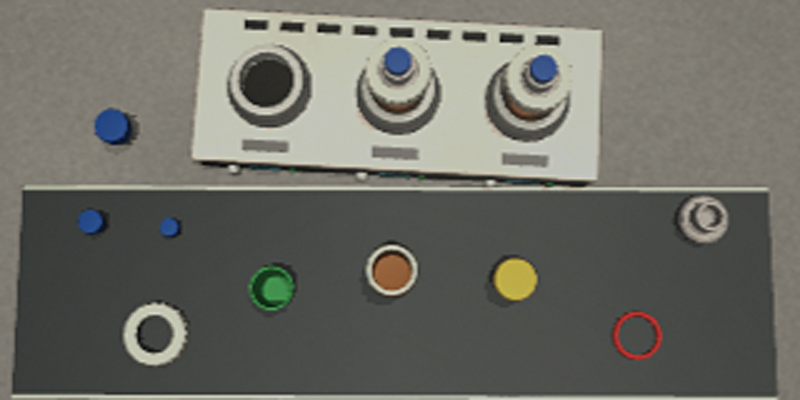

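Depth gives stopper heights of 50, 34.6 and 25.5 mm, so the middle one (34 mm, at px 136,208) is the right part. Next I'll look at the well from close by with the wrist camera, then at the jar.

```bash
python3 - <<'E'
from h import *
W=np.array([0.654,0.138]);
for y in(0,np.pi,np.pi/2,-np.pi/2):
    for t in([.654,.138,.2],[.454,.004,.2],[.385,-.258,.05],[.509,-.331,.05],[.385,.254,.05],[.504,.324,.05]):
        q=inverse_kinematics(np.array(t),rot(y)); print(round(y,2),t,None if q is None else np.round(q[[0,4,6]],2))
E
cat > look.py <<'E'
from h import *
import sys
def fitc(m,amin=200):
    b=sorted(blobs(m,amin),key=lambda t:-t[0][4])
    return b
E
python3 - <<'E'
from h import *
R=rot(0) if inverse_kinematics(np.array([.654,.138,.2]),rot(0)) is not None else rot(np.pi)
movep([.654,.138,.20],R)
im,d,p=snap("wrist","w_well.png"); np.savez("pics/w_well.npz",im=im,d=d,P=p[0],R=p[1]); print(p,sense()["time_s"],sense()["joint_pos"])
E
```

```text
0 [0.654, 0.138, 0.2] [-0.6  -0.28 -0.03]
0 [0.454, 0.004, 0.2] [-0.62 -0.14  0.05]
0 [0.385, -0.258, 0.05] [-0.06 -0.65  1.14]
0 [0.509, -0.331, 0.05] [ 0.06 -0.58  1.02]
0 [0.385, 0.254, 0.05] [-0.88 -0.22 -0.46]
0 [0.504, 0.324, 0.05] [-0.82 -0.22 -0.44]
3.14 [0.654, 0.138, 0.2] [0.43 0.77 2.28]
3.14 [0.454, 0.004, 0.2] [0.86 0.44 2.61]
3.14 [0.385, -0.258, 0.05] [-0.3  -1.   -1.65]
3.14 [0.509, -0.331, 0.05] [-0.2  -1.01 -1.77]
3.14 [0.385, 0.254, 0.05] [-0.42  0.27  2.21]
3.14 [0.504, 0.324, 0.05] [-0.39  0.3   2.24]
1.57 [0.654, 0.138, 0.2] [-0.39 -0.09  1.38]
1.57 [0.454, 0.004, 0.2] [-0.47 -0.09  1.57]
1.57 [0.385, -0.258, 0.05] [ 0.01 -0.56  2.62]
1.57 [0.509, -0.331, 0.05] [ 0.1  -0.52  2.53]
1.57 [0.385, 0.254, 0.05] [-0.66  0.01  0.88]
1.57 [0.504, 0.324, 0.05] [-0.62  0.03  0.91]
-1.57 [0.654, 0.138, 0.2] [-0.71 -0.39 -1.52]
-1.57 [0.454, 0.004, 0.2] [-0.83 -0.21 -1.43]
-1.57 [0.385, -0.258, 0.05] [-0.19 -0.83 -0.25]
-1.57 [0.509, -0.331, 0.05] [ 0.11 -0.5  -0.62]
-1.57 [0.385, 0.254, 0.05] [-1.08 -0.45 -1.8 ]
-1.57 [0.504, 0.324, 0.05] [-1.02 -0.48 -1.78]
(array([0.65368067, 0.13995552, 0.19991466]), array([[-2.88449187e-04, -2.77951769e-03,  9.99996096e-01],
       [ 9.27644394e-04,  9.99995706e-01,  2.77978419e-03],
       [-9.99999528e-01,  9.28442599e-04, -2.85869545e-04]])) 2.5 [-0.60498842  0.53838251  0.48394154  1.63258492 -0.28119273  1.04037561
 -0.03346585]
```

View pics/w_well.png

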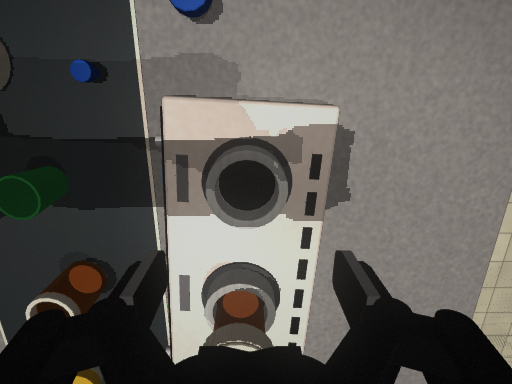

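The wrist view shows the empty well rim around (247,186), with the fingers at the bottom. I'll fit the rim from the depth points near z = 60 mm, then look at the jar the same way.

```bash
cat >> h.py <<'E'
def cloud(d,P,R0):
    p=camera_params("wrist"); K=np.array(p["K"]); T=np.array(p["tool_from_camera"])
    v,u=np.mgrid[:384,:512]; c=np.stack([(u-K[0,2])/K[0,0]*d,(v-K[1,2])/K[1,1]*d,d],-1)
    X=(c@T[:3,:3].T+T[:3,3])@R0.T+P; X[d<=0]=np.nan; return X
def disc(d,p,xy,zlo,zhi,rmax):
    """top-face pixels near xy -> ellipse of outline -> cast on the face height"""
    X=cloud(d,*p); m=(X[...,2]>zlo)&(X[...,2]<zhi)&(np.hypot(X[...,0]-xy[0],X[...,1]-xy[1])<rmax)
    b=max(blobs(m,10),key=lambda t:t[0][4])[2].astype(np.uint8)
    c=max(cv2.findContours(b,cv2.RETR_EXTERNAL,cv2.CHAIN_APPROX_NONE)[0],key=len)
    zt=np.median(X[...,2][b>0]); pts=np.array([cast("wrist",q[0],(zlo+zhi)/2,p)[:2] for q in c],np.float32)
    (cx,cy),r=cv2.minEnclosingCircle(pts); A=np.c_[2*pts,np.ones(len(pts))]; s=np.linalg.lstsq(A,(pts**2).sum(1),rcond=None)[0]
    return np.round([cx,cy,r,s[0],s[1],np.sqrt(s[2]+s[0]**2+s[1]**2),zt],4)
E
python3 - <<'E'
from h import *
q=np.load("pics/w_well.npz"); print("well",disc(q["d"],(q["P"],q["R"]),(.654,.138),.055,.065,.055))
b=[c for s,c,l in blobs((q["im"].max(2)<60)) if s[4]>500]; print(np.round(b))
# hole outline: dark blob near (247,186)
g=(q["im"].max(2)<45); 
for s,c,l in blobs(g,300):
    if np.hypot(c[0]-247,c[1]-186)<15: print("hole",s,c)
movep([.454,.004,.20],rot(0)); sleep(.2)
im,d,p=snap("wrist","w_jar.png"); np.savez("pics/w_jar.npz",im=im,d=d,P=p[0],R=p[1]); print(p[0])
print("jar",disc(d,p,(.454,.004),.068,.080,.04), sense()["time_s"])
E
```

```text
well [0.6516 0.1373 0.039  0.6514 0.1373 0.0382 0.0598]
[[150. 236.]
 [247. 157.]
 [247. 185.]
 [ 17. 198.]
 [240. 316.]]
hole [ 219  160   56   50 2223] [246.52406658 184.50382366]
[0.45525593 0.00468778 0.20007417]
jar [0.4493 0.0035 0.0263 0.4496 0.0035 0.0254 0.0736] 3.7
```

View pics/w_jar.png

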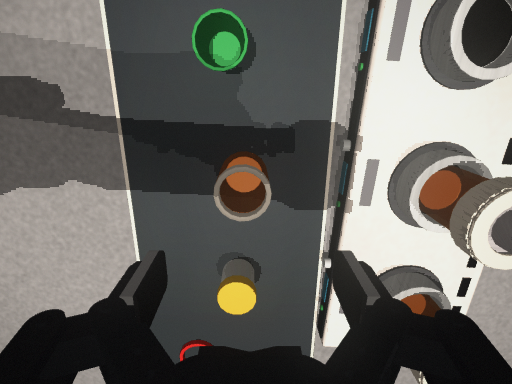

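The jar mouth ring is at (243,192), and the fit gives (0.4495, 0.0035). I'll squeeze it in both directions to centre it. The same squeeze also calibrates the wrist camera's bias.

```bash
cat >> h.py <<'E'
def squeeze(xy,z,yaw,w,N=20,up=.20):
    movep([*xy,up],rot(yaw)); move_l([*xy,z],rot(yaw),feed=.15); command_gripper(w,N); s=sense()
    print("grip yaw",round(yaw,2),"gap",round(s["finger_gap"],4),"tcp",np.round(s["position"],4),"t",s["time_s"]); return s["position"]
E
python3 - <<'E'
from h import *
J=(.4495,.0035)
squeeze(J,.058,np.pi/2,.045); command_gripper(.085); move_l([*J,.20])
squeeze(J,.058,0,.045); command_gripper(.085); move_l([*J,.20]); sleep(.3)
im,d,p=snap("wrist","w_jar2.png"); print(p[0],"jar",disc(d,p,J,.068,.080,.04),sense()["time_s"],sense()["wrist_force"])
E
```

```text
grip yaw 1.57 gap 0.0512 tcp [0.45   0.0035 0.0587] t 6.55
grip yaw 0 gap 0.0518 tcp [0.4498 0.0036 0.0587] t 10.9417
[0.44927902 0.00340276 0.1995215 ] jar [0.4504 0.004  0.0263 0.4503 0.004  0.0254 0.0735] 12.825 [ 0.20129389 -0.58227892 -0.08389893]
```

The camera bias is under 1 mm, which puts the well at (0.6508, 0.1369). Now I'll place the jar.

```bash
python3 - <<'E'
from h import *
J=(.4495,.0035); W=(.6508,.1369)
move_l([*J,.058]); command_gripper(.045,30); print(sense()["finger_gap"])
move_l([*J,.28],feed=.2); movep([*W,.28],rot(0)); print(sense()["position"])
move_l([*W,.125],feed=.15); sleep(.3)
s=sense(); print("pre",s["position"],s["wrist_force"])
hit=move_l([*W,.088],feed=.02,until_force=4); s=sense(); print(hit,s["position"],s["wrist_force"],s["time_s"])
E
```

```text
0.05194637750186202
[0.65004433 0.13518597 0.27959568]
pre [0.65100423 0.13701823 0.12551431] [-0.29261002  0.15752112 -1.43585238]
True [0.65074344 0.13691564 0.0948811 ] [-0.44747723  0.7995888   4.80873739] 19.3917
```

It is seated at the expected height (0.0949 against 0.0947). I'll release it, check it, and go to look at the ring.

```bash
python3 - <<'E'
from h import *
W=(.6508,.1369)
command_gripper(.08); move_l([*W,.24],feed=.15); sleep(.3)
im,d,p=snap("wrist","w_jar3.png"); print("jar",disc(d,p,W,.104,.116,.04)); print("well",disc(d,p,W,.055,.065,.055))
move_l([*W,.28]); command_gripper(.085); movep([.5,-.1,.28],rot(0)); movep([.385,-.258,.14],rot(-np.pi/2)); sleep(.3)
im,d,p=snap("wrist","w_ring.png"); print(p[0])
H=hsv(im).astype(int); m=((H[...,0]<6)|(H[...,0]>172))&(H[...,1]>150)&(H[...,2]>60)
for s,c,l in blobs(m,80):
    o=max(cv2.findContours(l.astype(np.uint8),0,1)[0],key=len); pts=np.array([cast("wrist",q[0],.008,p)[:2] for q in o],np.float32); print(s,np.round(c),np.round(cv2.minEnclosingCircle(pts)[0],4),cv2.minEnclosingCircle(pts)[1])
print(sense()["time_s"])
E
```

```text
jar [0.651  0.1372 0.0263 0.6513 0.1371 0.0254 0.1097]
well [0.6516 0.1373 0.0388 0.6514 0.137  0.035  0.0598]
[ 0.38588703 -0.25757734  0.1403605 ]
[ 225  164   57   55 1006] [253. 191.] [ 0.3854 -0.2612] 0.026396380737423897
24.2833
```

View pics/w_ring.png

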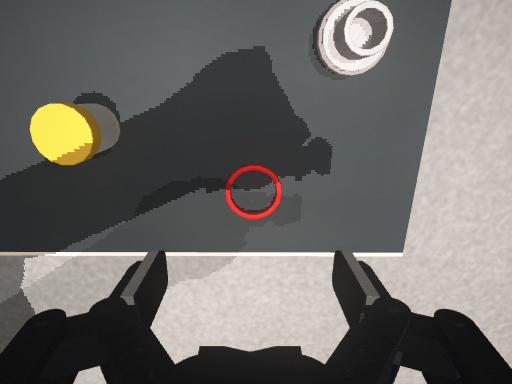

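View pics/w_jar3.png

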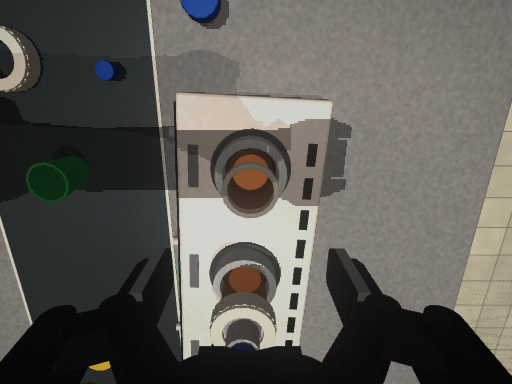

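The jar is upright and centred in the well, to within a mm of the well fit. The ring is at (253,191), giving (0.385, -0.2605). I'll touch the bench to find the fingertip height, then grip.

```bash
python3 - <<'E'
from h import *
J=(.385,-.2605)
command_gripper(.060); move_l([*J,.045],rot(-np.pi/2),feed=.15)
h=move_l([*J,.010],feed=.025,until_force=3); z0=sense()["position"][2]; print(h,"touch z",z0,sense()["wrist_force"])
z=z0+.003; move_l([*J,z],feed=.05); command_gripper(.045,20); s=sense(); print(s["finger_gap"],s["position"],s["wrist_force"])
command_gripper(.060); move_l([*J,.07]); movep([*J,.07],rot(0)); move_l([*J,z],feed=.12); command_gripper(.045,20)
s=sense(); print(s["finger_gap"],s["position"],s["wrist_force"],s["time_s"])
move_l([*J,.09],feed=.12); print(sense()["finger_gap"]); snap("wrist","w_ring2.png")
E
```

```text
True touch z 0.019973165988205203 [-0.58572919  1.37145945  5.51561617]
0.05123088941209798 [ 0.38498645 -0.26048235  0.02319533] [-0.79896389  0.44896232  5.20488809]
0.05009877774349848 [ 0.38539322 -0.26081446  0.02373065] [-1.25690339  0.01073288  3.82811591] 29.5333
0.04973667644193095
```

View pics/w_ring2.png

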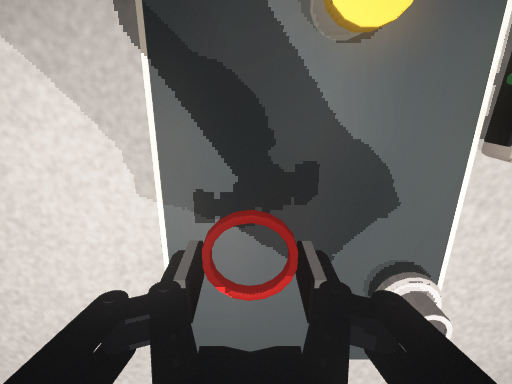

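The ring is held level, centred at (250,255). The residual upward force suggests the tips were touching the bench while closing, so I'll regrip 2 mm higher to keep them clear of the jar rim, then place it.

```bash
python3 - <<'E'
from h import *
J=(.385,-.2605); W=(.6508,.1369)
print("air",sense()["wrist_force"])
move_l([*J,.0242],feed=.08); command_gripper(.057); move_l([*J,.0257],feed=.05); command_gripper(.045,20)
s=sense(); print(s["finger_gap"],s["position"],s["wrist_force"])
zg=s["position"][2]
move_l([*J,.15],feed=.15); print("air",sense()["wrist_force"],sense()["finger_gap"])
movep([.47,-.12,.28],rot(0)); movep([*W,.25],rot(0)); move_l([*W,.145],feed=.15); sleep(.3)
print(sense()["position"])
h=move_l([*W,.125],feed=.015,until_force=3); s=sense(); print(h,s["position"],"expect",zg+.110,s["wrist_force"],s["finger_gap"],s["time_s"])
E
```

```text
air [-0.6098017   0.97023495 -0.43729326]
0.04987919818846511 [ 0.38514471 -0.26052027  0.02613079] [-1.11254127  1.15866392  5.47029403]
air [ 0.61323243 -0.40142282 -0.60052649] 0.04979634595653591
[0.65114213 0.13700962 0.14574751]
True [0.65081779 0.13689086 0.13623193] expect 0.13613078838284884 [-0.53468971 -0.35833326  3.87650189] 0.04972740435681222 36.8833
```

```bash
python3 - <<'E'
from h import *
W=(.6508,.1369); Hd=(.5085,-.331)
command_gripper(.062); move_l([*W,.25],feed=.15); sleep(.3)
im,d,p=snap("wrist","w_ring3.png"); print("ring",disc(d,p,W,.113,.123,.04))
H=hsv(im).astype(int); m=((H[...,0]<6)|(H[...,0]>172))&(H[...,1]>150)&(H[...,2]>60)
for s,c,l in blobs(m,150):
    o=max(cv2.findContours(l.astype(np.uint8),0,1)[0],key=len); pts=np.array([cast("wrist",q[0],.118,p)[:2] for q in o],np.float32); print(s,np.round(c),np.round(cv2.minEnclosingCircle(pts)[0],4),cv2.minEnclosingCircle(pts)[1])
command_gripper(.085); movep([.47,-.12,.28],rot(0)); movep([*Hd,.18],rot(0)); sleep(.3)
im2,d,p=snap("wrist","w_head.png"); print(p[0],"neck",disc(d,p,Hd,.043,.055,.03)); print("disc",disc(d,p,Hd,.018,.030,.04),sense()["time_s"])
cv2.imwrite("pics/c1.png",cv2.cvtColor(np.hstack([im[:,60:440],im2[:,60:440]]),cv2.COLOR_RGB2BGR))
E
```

```text
ring [0.6516 0.138  0.0262 0.6515 0.1381 0.0254 0.1176]
[223 161  56  55 797] [250. 186.] [0.6517 0.1383] 0.025886258110404015
[ 0.50915027 -0.32997278  0.18068512] neck [ 0.5083 -0.3317  0.0164  0.5088 -0.3316  0.0156  0.0485]
disc [ 0.5087 -0.3314  0.0257  0.5087 -0.3319  0.0226  0.0235] 41.275
```

View pics/c1.png

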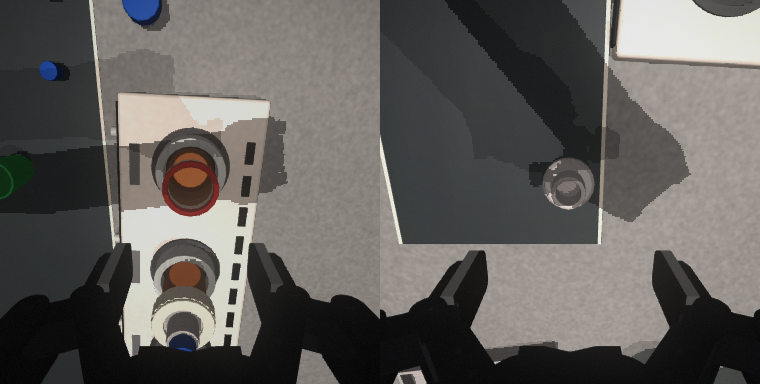

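The ring is flat on the jar (left crop, about (190,186)), offset by at most 1 mm. The head is at (508, -332) mm. I'll grip it by the neck in both directions and place it.

```bash
python3 - <<'E'
from h import *
J=(.508,-.3321); W=(.6508,.1372)
command_gripper(.055)
squeeze(J,.052,-np.pi/2,.025,20,up=.10); command_gripper(.055); move_l([*J,.10])
zg=squeeze(J,.052,0,.025,40,up=.10)[2]
move_l([*J,.16]); s=sense(); print("air",s["wrist_force"],s["finger_gap"])
movep([.47,-.12,.30],rot(0)); movep([*W,.26],rot(0)); move_l([*W,zg+.118-.014+.02],feed=.15); sleep(.3)
im,d,p=snap("wrist","w_head2.png"); print(p[0])
h=move_l([*W,zg+.100],feed=.015,until_force=4); s=sense(); print(h,s["position"],"expect",zg+.118-.014,s["wrist_force"],s["finger_gap"],s["time_s"])
E
```

```text
grip yaw -1.57 gap 0.031 tcp [ 0.5085 -0.3327  0.0532] t 43.6167
grip yaw 0 gap 0.0303 tcp [ 0.5086 -0.3327  0.0532] t 46.4167
air [-0.7166186   0.7730845  -2.08170536] 0.030162964155857196
[0.65118945 0.13727683 0.17809555]
True [0.65118051 0.13712564 0.15731513] expect 0.15722578531343995 [0.30113048 0.01262336 5.06428814] 0.030227404817366972 51.7583
```

It is fully home (0.1573 against 0.1572). I'll release it, check it, and go over the collar.

```bash
python3 - <<'E'
from h import *
W=(.6508,.1372); C=(.3855,.2535)
command_gripper(.055); move_l([*W,.28],feed=.18); sleep(.3)
im,d,p=snap("wrist","w_head3.png"); print("neck",disc(d,p,W,.148,.158,.03)); print("disc",disc(d,p,W,.123,.133,.04))
command_gripper(.085); movep([.46,.2,.26],rot(0)); movep([*C,.15],rot(0)); sleep(.3)
im2,d,p=snap("wrist","w_col.png"); print(p[0],"collar",disc(d,p,C,.019,.029,.05),sense()["time_s"])
cv2.imwrite("pics/c2.png",cv2.cvtColor(np.hstack([im[:,60:440],im2[:,60:440]]),cv2.COLOR_RGB2BGR))
E
```

```text
neck [0.6513 0.1381 0.0163 0.6513 0.138  0.0155 0.1526]
disc [0.6511 0.1382 0.0259 0.6512 0.1378 0.0225 0.1276]
[0.38683851 0.2533906  0.15098197] collar [0.3841 0.2551 0.033  0.3843 0.2549 0.0321 0.0239] 55.5167
```

View pics/c2.png

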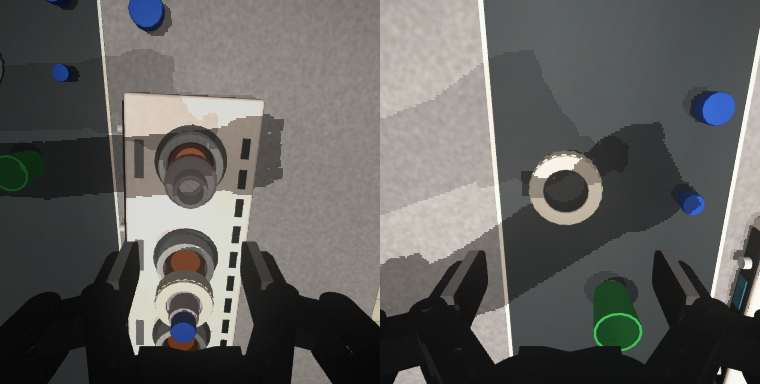

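The head sits upright and centred at about (0.6507, 0.1376). The collar, at (565,188) in this composite, is at (0.3836, 0.2546). Now for the collar.

```bash
python3 - <<'E'
from h import *
J=(.3836,.2546); W=(.6508,.1374)
squeeze(J,.027,np.pi/2,.058,20,up=.08); command_gripper(.085); move_l([*J,.08])
zg=squeeze(J,.027,0,.058,40,up=.08)[2]
move_l([*J,.16]); s=sense(); print("air",s["wrist_force"],s["finger_gap"])
movep([.46,.2,.28],rot(0)); movep([*W,.28],rot(0)); move_l([*W,zg+.108+.035],feed=.15); sleep(.3)
print(sense()["position"])
h=move_l([*W,zg+.104],feed=.02,until_force=4); s=sense(); print(h,s["position"],"expect",zg+.108,s["wrist_force"],s["finger_gap"],s["time_s"])
E
```

```text
grip yaw 1.57 gap 0.0636 tcp [0.3842 0.255  0.0282] t 57.6333
grip yaw 0 gap 0.0641 tcp [0.3842 0.2549 0.0285] t 60.5
air [-0.07978124  0.20496247 -1.5634012 ] 0.06415134721904975
[0.65110438 0.13741235 0.17217116]
True [0.65084529 0.13740066 0.13660989] expect 0.13649086870222862 [0.7440893  0.31590561 4.35173904] 0.0639375322739604 65.7333
```

```bash
python3 - <<'E'
from h import *
W=(.6508,.1374); S=(.503,.3255)
command_gripper(.085); move_l([*W,.28],feed=.18); sleep(.3)
im,d,p=snap("wrist","w_col3.png"); print("neck",disc(d,p,W,.148,.158,.03)); print("collar",disc(d,p,W,.127,.137,.05))
movep([*S,.17],rot(0)); sleep(.3)
im2,d,p=snap("wrist","w_st.png"); print(p[0],"stopper",disc(d,p,S,.029,.039,.03),sense()["time_s"])
cv2.imwrite("pics/c3.png",cv2.cvtColor(np.hstack([im[:,60:440],im2[:,60:440]]),cv2.COLOR_RGB2BGR))
E
```

```text
neck [0.651  0.1381 0.0163 0.6512 0.138  0.0155 0.1526]
collar [0.6515 0.1386 0.033  0.6514 0.1384 0.032  0.1318]
[0.50397378 0.32462334 0.17042115] stopper [0.5028 0.3256 0.0132 0.5031 0.3256 0.0126 0.0339] 68.7583
```

View pics/c3.png

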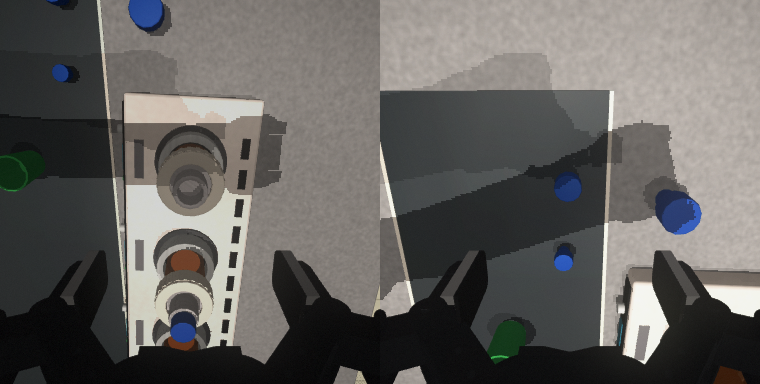

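The collar is level and concentric. The close look shows the chosen stopper at (567,187) with a 13 mm radius and 34 mm height, so it is the middle size. Placing it now.

```bash
python3 - <<'E'
from h import *
J=(.5024,.3252); W=(.6507,.1375)
command_gripper(.045)
squeeze(J,.046,np.pi/2,.020,20,up=.085); command_gripper(.045); move_l([*J,.085])
zg=squeeze(J,.046,0,.020,20,up=.085)[2]
move_l([*J,.16]); s=sense(); print("air",s["wrist_force"],s["finger_gap"])
movep([.55,.25,.30],rot(0)); movep([*W,.28],rot(0)); move_l([*W,zg+.135+.025],feed=.12); sleep(.3)
snap("wrist","w_st2.png"); print(sense()["position"])
h=move_l([*W,zg+.131],feed=.015,until_force=4); s=sense(); print(h,s["position"],"expect",zg+.135,s["wrist_force"],s["finger_gap"],s["time_s"])
E
```

```text
grip yaw 1.57 gap 0.0248 tcp [0.5031 0.3257 0.0471] t 71.1833
grip yaw 0 gap 0.0246 tcp [0.5032 0.3255 0.047 ] t 73.8
air [-0.52474109 -0.36898387 -0.23504797] 0.02466173668345863
[0.65089531 0.13749959 0.20749633]
True [0.65076724 0.13756465 0.18141875] expect 0.18200994265902687 [0.29243701 0.29916005 4.90647201] 0.02474056920305646 78.7083
```

```bash
python3 - <<'E'
from h import *
W=(.6507,.1375)
command_gripper(.05); move_l([*W,.31],feed=.15); sleep(.3)
im,d,p=snap("wrist"); print("stopper",disc(d,p,W,.164,.174,.025)); print("collar",disc(d,p,W,.127,.137,.05))
movep([.4,.35,.32],rot(0)); sleep(.5)
im,d,p=snap("scene"); t,_,_=snap("top","top9.png")
cv2.imwrite("pics/c4.png",cv2.cvtColor(np.hstack([cv2.resize(im[130:340,110:400],None,fx=1.7,fy=1.7),cv2.resize(t[110:290,100:360],(307,357))]),cv2.COLOR_RGB2BGR)); print(sense()["time_s"])
E
```

```text
stopper [0.651  0.138  0.0132 0.6513 0.138  0.0125 0.1686]
collar [0.6514 0.1385 0.033  0.6514 0.1382 0.032  0.1317]
82.2917
```

View pics/c4.png

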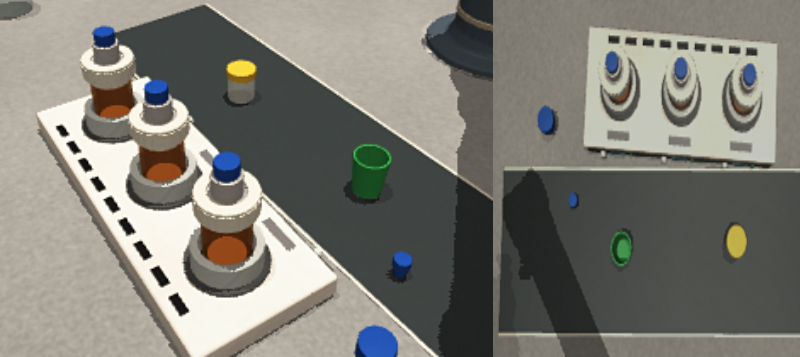

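All three vessels look alike. The stopper top is at 168.6 mm against 169 mm expected, and everything is centred. The beaker and pot are still where they stood. Handing in.

```bash
python3 -c "
from rig import *
print(finish_job())"
```

```text
the job is handed in; nothing more can be done
None
```

I assembled the third vessel in the empty well in the order asked: jar, red ring, steel head, white collar, then the middle-sized blue stopper (26 mm grip, 34 mm high). Each part was centred in the jaws and lowered until it touched. Each was let go before the next went on. The job was handed in just after 82 s, within the 128 s limit.

- **Seating heights:** each part touched down within 0.6 mm of its expected height. The finished stopper top read 168.6 mm against 169 mm.
- **Centring:** the wrist camera showed every part within about 1 mm of the well's centre. The ring and the parts above it read 0.7–1.3 mm further in +y than the well and jar. That is within the camera's 2 mm calibration and all the fits.
- **Surroundings:** in the last pictures the vessel looks like its two neighbours, which look undisturbed. The beaker and pot look unmoved; I judged this by eye and did not measure it again.
- **Unexplained reading:** while gripping the ring on the bench, the wrist showed about 5 N upward, probably from the fingertips touching the bench. I regripped it higher, which did not remove the reading, but the ring still sat flat.

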